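# Lock the red-ringed hemostat into the self-closing clamp tray

### The job

Take the hemostat with the red finger rings out of the beech stand and lock it upright in the middle of the amber tray's sprung clamp, flat faces towards the black pads: push it gently down onto the white foot between the jaws until the clamp trips, and keep hold of it until the jaws have closed on it; only then let go. Leave the other hemostats, the petri dish, the violet tubing clamps and the jar where they are.

Things in the scene. Friction and masses are not known exactly. Their poses are not given: they have to be found in the camera images.
- red_hemostat_center (a point): Centre, half-way up, of the steel hemostat with red finger rings (the two others have bare steel rings), in any of the stand's slots; no reading while held. 149 mm long, about 70 g; z up along its length to the rings, x across its thickness, y across its width. Its lower end is 74.5 mm below. Grip: ratchet block, 10 (x) by 26 (y) by 18 mm high, centred 39.5 mm above this point.
- red_hemostat: The same hemostat; origin in the middle of its flat lower end. Blades 9 mm thick (x) and 11 mm wide (y) up to 54 mm above the lower end; the two red rings, 8 mm thick, together 71 mm wide (y), lie 116 to 149 mm above it, just beside and above the ratchet block.
- stand: Fixed slotted beech block, 64 (x) by 250 (y) by 56 mm high, origin at the centre of its underside. Three vertical slots, each 11 by 13 mm and 46 mm deep, at y = -78, 0 and +78 mm; a hemostat's lower end stands in each.
- clamp_mouth (a point): Centre point between the two jaws of the amber tray's clamp, level with their tops, 84 mm above the table. x: the line along which the jaws close; y: along the pads; z up. Amber end posts 86 mm high stand with their outer faces 58 mm from here along x; amber rails at y = +-29 mm (inner faces 25 mm from the centre) top out 55 mm above the table.
- jaw_near_pad (a point): Middle of the near pad's gripping face, 70 mm above the table. The two pad faces are 30 mm apart when open (15 mm each side of the centre), about 9 mm when shut on the hemostat's blades, 6 mm when shut on nothing. Shut, each presses with about 7 N.
- jaw_far_pad (a point): Middle of the far pad's gripping face, as for the near one.
- jaw_near: Clamp jaw on the -x side: dark steel block, 64 mm along y, with a black pad 32 mm wide (y) from 57 to 83 mm above the table. It slides along x together with the foot and mirrors the other jaw. Origin at the centre of the tray's underside while open. The jaws close within about a second of the foot tripping, and stay shut; if let go before the trip they open again.
- jaw_far: Clamp jaw on the +x side, mirror image of the near one.
- clamp_tray: Fixed amber tray, 150 x 190 mm, origin under its centre. Between the jaws a white foot, 24 (x) x 44 (y) mm; its top lies 24 to 52 mm above the table, differs each time, is not given: feel for it. It starts to sink at about 8 N, more easily as it goes (+0.35 N per mm/s), each mm moving each jaw 1 mm; 4.5 mm down it trips and runs on by itself, 12 mm in all. Over 30 N on it is forcing.
- plain_hemostat_1_center (a point): Centre of a hemostat with bare steel rings, same shape; to be left alone in its slot.
- plain_hemostat_2_center (a point): Centre of the other hemostat with bare steel rings; to be left alone.
- petri_dish: Smoked glass petri dish, 90 mm across, 16 mm high, origin under its centre; to be left alone.
- tubing_clamp_1: Violet plastic tubing clamp, 62 by 12 by 19 mm, lying; to be left alone.
- tubing_clamp_2: Second violet tubing clamp, the same; to be left alone.
- sample_jar: Amber jar, 60 mm across, 75 mm high, origin under its centre; to be left alone.
- dispenser: Fixed square grey push button dispenser, 90 by 90 by 74 mm; not needed.
Mind the look-alikes: they are no part of the job. What is shaped like the red_hemostat but green is not meant. Leave any blue look-alike of the clamp_tray alone.

How it is judged:
By the outcome, as a careful person would: the job done as asked, in the order asked, and still so for the second after the job is handed in, with the robot touching nothing.
It also fails if it takes over 42 s, if anything falls off the work surface, if the arm or the gripper's body presses on something with over 40 N, if the wrist force passes 120 N, or if a joint passes its speed limit or range.

### The arm

A 6-joint arm with a two-finger parallel gripper is mounted at the origin on the work surface. World frame = base frame: x ahead of the robot, y to its left, z up, the work surface at z = 0. Lengths are in m, angles in rad, forces in N, time in s.
With the tool pointing down it reaches from about 0.325 to 0.875 m from the base axis. Payload 4.4 kg.
Tool frame: the origin (TCP) lies at the very end of the fingers, on their centre line; the grasp point (between the pads) lies 19 mm behind it (manip.tcp_to_grasp is the distance from the TCP to the grasp point, in m); y points along the fingers, z is the direction in which the jaws open and shut, and the axes are right-handed (so a half turn about y gives the same grasp; the last joint's range is limited). The gripper opens to 85 mm and grips with 20 to 120 N. Pads are 22 mm wide; open, the fingers measure 114 mm over their backs; the gripper's body (76 mm by 85 mm) begins 54 mm behind the grasp point. The pads swing forward as they close: fully open they stand 13 mm farther back than shut.
Start: joints at [-0.15, 0.207, 1.542, -0, 1.393, -0.15], TCP at [0.575, -0, 0.192] pointing down, gripper open.
Joint ranges: [-2.73, 2.73], [-0.86, 2.22], [0.23, 2.46], [-1.11, 4.25], [0.08, 2.63], [-2.82, 2.82]. Speed limits (rad/s): [2.79, 2.79, 3.14, 3.14, 3.14, 3.14].

### API

Orientations are given as a unit quaternion [w, x, y, z].
In Python, from plant import manip gives the robot as it stands. The module is installed in compiled form; this text tells all that it offers.
- The arm moves only by the tool servo_tool, never from a script. Its argument "motion" is a list of rows, each an object of numbers: "rx", "ry", "rz": the turn, a rotation vector about the tool's x, y, z in rad; "x", "y", "z": the shift along the tool's x, y, z in mm; "claw": the finger opening in mm, from 0 to 85.4. A call has 1 to 5 rows; each row is the pose to reach, as a shift and turn from the pose commanded when the call began, along the tool's axes at that moment; what a row does not reach only later rows make up. A row lasts 1/10 s, in which the tool goes at most 50 mm and 8.59 degrees, less where a joint would pass 70% of its speed; a pose out of reach is approached as far as the arm can. A call with a gripper value outside its range is refused whole. The fingers move at their own pace and stop on an object; "force" is the grip in N (left out, the last holds). Time passes only in rows, so rows that repeat a pose let the fingers close. It gives the time, the measured TCP pose, the force and the opening at its end, in the units of the state.
- manip.state(): the state, without advancing time (a new reading comes with each control period).
- manip.grab_frame(name): name is "scene" or "side" or "wrist"; returns a dict with "image" (420x560x3 uint8, red, green, blue), "range_z" (420x560 float32, m along the optical axis (not along the pixel's ray), 0 where there is no reading), "fx", "fy", "cx", "cy" (pixels), "dist_coeffs" ([k1, k2, p1, p2, k3] as OpenCV has them; the pictures are not rectified), "pose" (4x4, takes a point from camera to world coordinates). Camera axes: x right, y down, z forward; pixel columns grow to the right and rows downward; lengths in m; the calibration is good to about 2 mm. A picture is of the moment at which its call begins.
- manip.finish_job(): hands the job in, once; it reports no verdict.
The state is a dict: "time": time; "joints": joint angles; "joint_vel": joint speeds; "joint_efforts": joint torques, N m; "ee_pos": TCP position; "eef_rot": TCP orientation; "ft_force": force on the tool from outside, world axes, zero at the start; "ft_torque": the same for the moment, N m; "gripper_width": finger opening in m.
Only numpy, scipy, OpenCV 4.12 (cv2) and the standard library are available. Lean on these libraries where they do the work, as an engineer would, in place of code of your own. Each camera call takes 0.05 s, during which the arm holds its last target. There are 200 camera calls.

## Working session

There is one attempt and no reset: what is moved stays moved. The work goes in short steps, Python scripts to look and compute and a tool call to move; the robot and the scene stay as the last step left them, time stands still between calls to the robot, and variables do not carry over. Pictures are saved under pics/ and viewed, about 8 in all and at most 12, crops included, and the job is handed in when it is done.

Besides the shell and the picture viewer there is one more tool, called after ">>>" in YAML: its name, and indented under it one key for each argument. servo_tool: Moves the arm, as the interface text tells. Its arguments: {"type":"object","properties":{"motion":{"type":"array","items":{"type":"object","properties":{"rx":{"type":"number"},"ry":{"type":"number"},"rz":{"type":"number"},"x":{"type":"number"},"y":{"type":"number"},"z":{"type":"number"},"claw":{"type":"number"}}}},"force":{"type":"number"}},"required":["motion"]}

```bash
mkdir -p pics; cat > h.py <<'E'
import numpy as np, cv2, pickle
from plant import manip
def grab(n,tag):
    f=manip.grab_frame(n); pickle.dump(f,open(f'{tag}.pkl','wb')); return f
def load(tag): return pickle.load(open(f'{tag}.pkl','rb'))
def pts(f,uv,z=None):
    "world points from pixels by range"
    uv=np.asarray(uv,float).reshape(-1,2)
    K=np.array([[f['fx'],0,f['cx']],[0,f['fy'],f['cy']],[0,0,1]])
    n=cv2.undistortPoints(uv.reshape(-1,1,2),K,np.array(f['dist_coeffs'],float)).reshape(-1,2)
    r=np.c_[n,np.ones(len(n))]; P=np.array(f['pose'])
    d=r@P[:3,:3].T
    if z is None:
        i=np.round(uv).astype(int); s=f['range_z'][i[:,1],i[:,0]]
    else: s=(z-P[2,3])/d[:,2]
    return d*s[:,None]+P[:3,3]
def save(img,name): cv2.imwrite('pics/'+name,img[:,:,::-1])
E
python3 - <<'E'
from h import *
a=grab('scene','s0');b=grab('side','d0')
save(a['image'],'s0.png');save(b['image'],'d0.png')
s=manip.state();print({k:np.round(v,3) for k,v in s.items()},manip.tcp_to_grasp)
E
```

```text
{'time': np.float64(0.1), 'joints': array([-0.15 ,  0.207,  1.543, -0.   ,  1.394, -0.15 ]), 'joint_vel': array([-0.002, -0.001, -0.003, -0.001, -0.   , -0.001]), 'joint_efforts': array([-1.0000e-03, -3.8409e+01, -2.9255e+01, -0.0000e+00,  5.0000e-03,
        0.0000e+00]), 'ee_pos': array([0.574, 0.   , 0.191]), 'eef_rot': array([ 0.5  , -0.5  ,  0.501, -0.499]), 'ft_force': array([-0.421, -0.235, -0.157]), 'ft_torque': array([ 0.013, -0.021, -0.015]), 'gripper_width': np.float64(0.085)} 0.0187
```

View pics/s0.png

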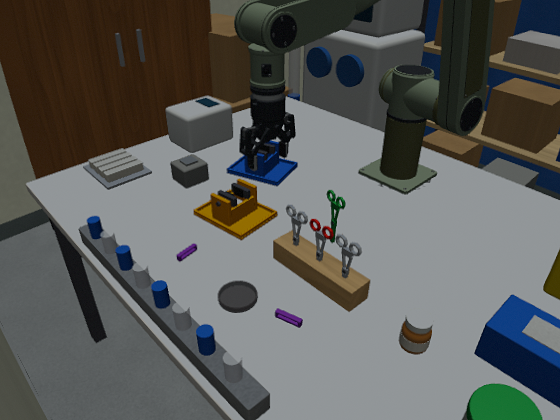

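View pics/d0.png

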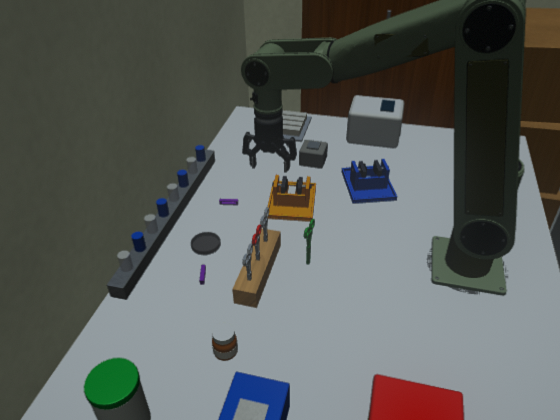

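The candidates in the scene picture are the red-ringed hemostat in the middle slot at (321,228), the plain ones at (297,215) and (347,243), and the green one standing free at (335,200). The amber tray is at (236,210) and its blue look-alike at (262,165). I choose the red one and the amber tray, and will check both in a close crop.

```bash
python3 - <<'E'
from h import *
a=load('s0');b=load('d0')
c1=cv2.resize(a['image'][180:310,185:385],None,fx=4,fy=4,interpolation=cv2.INTER_CUBIC)
save(c1,'c1.png')
c2=cv2.resize(b['image'][165:305,225:335],None,fx=4,fy=4,interpolation=cv2.INTER_CUBIC); save(c2,'c2.png')
for t in 's0','d0':
    f=load(t);vv,uu=np.mgrid[0:420,0:560];uv=np.c_[uu.ravel(),vv.ravel()]
    p=pts(f,uv);hsv=cv2.cvtColor(f['image'],cv2.COLOR_RGB2HSV).reshape(-1,3)
    ok=(p[:,0]>.2)&(p[:,0]<.9)&(abs(p[:,1])<.6)&(f['range_z'].ravel()>0)
    red=ok&((hsv[:,0]<5)|(hsv[:,0]>175))&(hsv[:,1]>170)&(hsv[:,2]>80)&(p[:,2]>.08)&(p[:,2]<.2)
    print(t,'red',red.sum(),p[red].mean(0).round(4),p[red].min(0).round(3),p[red].max(0).round(3),uv[red].mean(0))
    st=ok&(hsv[:,0]>8)&(hsv[:,0]<20)&(hsv[:,1]>70)&(abs(p[:,2]-.056)<.004)
    print('stand-ish',st.sum(),p[st].mean(0).round(4),[np.round(v,4) for v in cv2.minAreaRect(p[st][:,:2].astype(np.float32)*1000)])
    am=ok&(hsv[:,0]>14)&(hsv[:,0]<24)&(hsv[:,1]>200)
    for lo,hi in((.003,.02),(.05,.058),(.08,.09)):
        m=am&(p[:,2]>lo)&(p[:,2]<hi)
        if m.sum()>4: print('amber',lo,m.sum(),p[m].mean(0).round(4),[np.round(v,1) for v in cv2.minAreaRect(p[m][:,:2].astype(np.float32)*1000)])
E
```

```text
s0 red 94 [0.5729 0.1701 0.1459] [0.569 0.138 0.131] [0.577 0.202 0.159] [321.56382979 228.09574468]
stand-ish 1876 [0.5762 0.1714 0.0553] [array([550.4563, 127.919 ]), array([118.9271, 673.5467]), np.float64(1.0795)]
amber 0.003 1227 [ 0.5667 -0.1372  0.0095] [array([541.5,  87.8]), array([163.3, 715.8]), np.float64(2.8)]
amber 0.05 168 [ 0.5714 -0.041   0.0533] [array([551.9, 128. ]), array([119.2, 673.8]), np.float64(0.8)]
amber 0.08 142 [ 0.5611 -0.1684  0.0837] [array([ 554.5, -169.4]), array([117.9,  71.3]), np.float64(5.8)]
d0 red 33 [0.569 0.172 0.151] [0.567 0.141 0.133] [0.572 0.202 0.16 ] [255.93939394 233.87878788]
stand-ish 1257 [0.5636 0.1745 0.0561] [array([570.5057, 125.5914]), array([679.5151, 113.7162]), np.float64(85.1)]
amber 0.003 439 [ 0.5375 -0.1361  0.0082] [array([ 551.4, -173.2]), array([143., 187.]), np.float64(7.7)]
amber 0.05 11 [ 0.5586 -0.175   0.0557] [array([ 544.3, -164.6]), array([69.5, 74.4]), np.float64(73.5)]
amber 0.08 50 [ 0.553  -0.167   0.0861] [array([ 552.3, -168.8]), array([112.8,  59.5]), np.float64(7.6)]
```

View pics/c1.png

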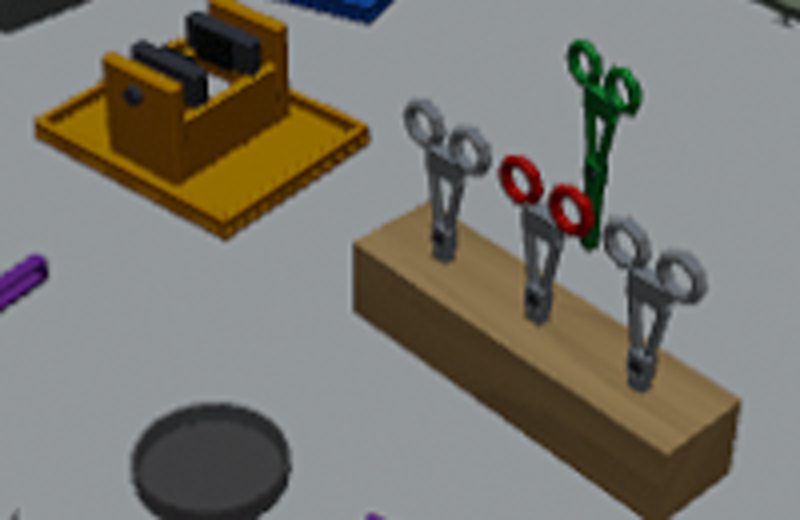

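View pics/c2.png

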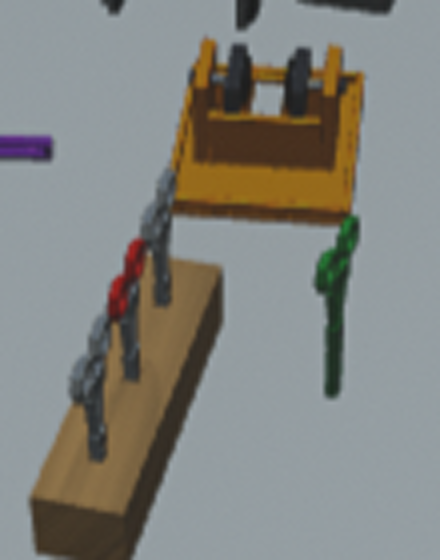

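The close crops confirm the choice: red rings in the middle slot, crop 1 at (545,195), with a plain hemostat on each side. The green one stands alone on the table at (600,140). In the amber clamp the jaws are open and the end posts lie along about world x. Now I measure the poses more precisely.

```bash
python3 - <<'E'
from h import *
from scipy.spatial.transform import Rotation as R
s=manip.state();print(R.from_quat(np.r_[s['eef_rot'][1:],s['eef_rot'][0]]).as_matrix().round(2).tolist())
def rect(q,n):
    r=cv2.minAreaRect((q[:,:2]*1000).astype(np.float32));print(n,len(q),np.round(r[0],1),np.round(r[1],1),round(r[2],1),'meanz',q[:,2].mean().round(4))
for t in 's0','d0':
    f=load(t);vv,uu=np.mgrid[0:420,0:560];uv=np.c_[uu.ravel(),vv.ravel()]
    p=pts(f,uv);hsv=cv2.cvtColor(f['image'],cv2.COLOR_RGB2HSV).reshape(-1,3).astype(int)
    H,S,V=hsv.T;x,y,z=p.T
    ok=(f['range_z'].ravel()>0)
    nb=ok&(x>.5)&(x<.65)&(y>.0)&(y<.33)
    rect(p[nb&(abs(z-.056)<.0025)&(S>60)],t+' standtop')
    red=nb&((H<5)|(H>175))&(S>150)&(z>.1)
    q=p[red];d=np.polyfit(q[:,1],q[:,0],1);print('red yaw slope dx/dy',d[0].round(3),'x at mean',q.mean(0).round(4),'y mid',(q[:,1].min()+q[:,1].max())/2)
    pl=nb&(z>.09)&(z<.17)&~red;q=p[pl]
    for sg in(q[q[:,1]<.15],q[q[:,1]>.2]): print('plain',len(sg),sg.mean(0).round(3))
    g=ok&(H>45)&(H<75)&(S>150)&(x>.3)&(x<.6)&(abs(y)<.35);print('green',p[g].mean(0).round(3),p[g].min(0).round(3),p[g].max(0).round(3))
    tr=ok&(x>.45)&(x<.66)&(y<-.05)&(y>-.29)
    post=tr&(abs(z-.086)<.003)&(H>12)&(H<26)&(S>180)
    for m,n in((post&(x>.553),'post+'),(post&(x<.553),'post-')): rect(p[m],t+n)
    jaw=tr&(V<75)&(z>.06)&(z<.09)&(S<120)
    for m,n in((jaw&(x>.553),'jaw+'),(jaw&(x<.553),'jaw-')):
        rect(p[m],t+n)
    base=tr&(z>.003)&(z<.02)&(H>12)&(H<26)&(S>180);rect(p[base],t+'base')
    wf=tr&(S<60)&(V>120)&(z>.02)&(z<.055);print('foot',wf.sum(),p[wf].mean(0).round(3) if wf.sum() else'')
E
```

```text
[[0.0, -0.0, 1.0], [-1.0, 0.0, 0.0], [-0.0, -1.0, -0.0]]
s0 standtop 1525 [572.2 168.3] [ 67.1 250.8] 0.1 meanz 0.0555
red yaw slope dx/dy -0.011 x at mean [0.5737 0.17   0.1461] y mid 0.10706036807966807
plain 307 [0.573 0.094 0.133]
plain 359 [0.574 0.246 0.133]
green [0.446 0.099 0.105] [ 0.435 -0.178  0.004] [0.541 0.132 0.301]
s0post+ 53 [ 606.7 -163.4] [13. 65.] 6.3 meanz 0.0847
s0post- 43 [ 503.7 -178.5] [13.9 63.6] 6.1 meanz 0.0845
s0jaw+ 147 [ 582.5 -165.1] [57.2 53.3] 45.4 meanz 0.0775
s0jaw- 167 [ 524.  -173.7] [34.4 63.4] 7.2 meanz 0.0756
s0base 1237 [ 554.  -170.5] [154.6 191.3] 7.3 meanz 0.0095
foot 17 [ 0.543 -0.166  0.046]
d0 standtop 927 [568.8 167.9] [254.8  65.1] 88.6 meanz 0.056
red yaw slope dx/dy -0.0 x at mean [0.5686 0.1696 0.1491] y mid 0.17068475514904158
plain 145 [0.567 0.097 0.136]
plain 171 [0.569 0.248 0.136]
green [0.441 0.101 0.14 ] [0.436 0.072 0.12 ] [0.447 0.125 0.151]
d0post+ 25 [ 602.5 -164.4] [ 8.3 60.6] 5.1 meanz 0.0861
d0post- 29 [ 499.8 -176.8] [ 9.5 61.7] 4.9 meanz 0.0863
d0jaw+ 100 [ 578.8 -166.7] [51.  51.6] 52.6 meanz 0.0784
d0jaw- 94 [ 523.1 -170.1] [54.1 57.3] 55.5 meanz 0.0792
d0base 537 [ 552.  -174.4] [145.2 193.5] 7.6 meanz 0.009
foot 50 [ 0.552 -0.175  0.051]
```

>>> servo_tool:
  motion:
    - {"x": -40, "y": -30, "z": -2}
    - {"x": -85, "y": -40, "z": -4}
    - {"x": -130, "y": -40, "z": -4}
    - {"x": -169, "y": -40, "z": -4}
    - {"x": -169, "y": -40, "z": -4}

```text
schema error: expected keys rx, ry, rz, x, y, z, claw
```

```bash
python3 - <<'E'
from h import *
f=grab('wrist','w1');save(f['image'],'w1.png')
s=manip.state();print(s['time'],s['ee_pos'].round(4),np.array(f['pose']).round(3).tolist())
vv,uu=np.mgrid[0:420,0:560];uv=np.c_[uu.ravel(),vv.ravel()]
p=pts(f,uv);H,S,V=cv2.cvtColor(f['image'],cv2.COLOR_RGB2HSV).reshape(-1,3).astype(int).T;x,y,z=p.T
red=((H<6)|(H>174))&(S>130)&(z>.1)&(z<.2);q=p[red];print(red.sum(),q.mean(0),q.min(0),q.max(0),np.percentile(q,[3,97],axis=0).round(4), np.polyfit(q[:,1],q[:,0],1))
top=red&(z>q[:,2].max()-.006);print('top',top.sum(),p[top].mean(0),p[top].min(0),p[top].max(0))
E
```

```text
0.15 [5.743e-01 1.000e-04 1.915e-01] [[1.0, 0.001, -0.002, 0.575], [0.0, -0.95, -0.313, 0.081], [-0.002, 0.312, -0.95, 0.373], [0.0, 0.0, 0.0, 1.0]]
459 [0.56920348 0.14259925 0.15485386] [0.56532998 0.13232331 0.1425094 ] [0.57339097 0.15382193 0.1606772 ] [[0.5655 0.1334 0.1449]
 [0.5727 0.1527 0.1594]] [0.00364514 0.56868369]
top 304 [0.56926022 0.14570836 0.15722196] [0.56549351 0.13648134 0.15470686] [0.57339097 0.15382193 0.1606772 ]
```

View pics/w1.png

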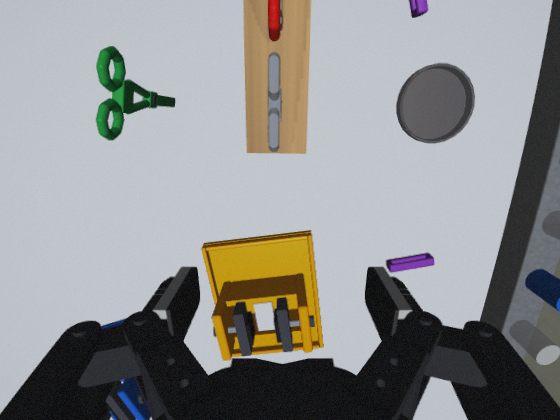

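The move was refused because every row needs all the keys. The wrist picture at the start pose is still useful: the red ring is at (275,20), the green hemostat at (125,95), the amber clamp posts at (224,330) and (306,330), and the white foot at (263,317). I'll measure the tray and foot from it.

```bash
cat > tray.py <<'E'
from h import *
import sys
f=load(sys.argv[1])
vv,uu=np.mgrid[0:420,0:560];uv=np.c_[uu.ravel(),vv.ravel()]
p=pts(f,uv);H,S,V=cv2.cvtColor(f['image'],cv2.COLOR_RGB2HSV).reshape(-1,3).astype(int).T;x,y,z=p.T
am=(H>12)&(H<28)&(S>150)&(x>.45)&(x<.66)&(y<-.05)&(y>-.29)
def rect(q,n):
    if len(q)<5: print(n,len(q));return
    r=cv2.minAreaRect((q[:,:2]*1000).astype(np.float32));print(n,len(q),np.round(r[0],1),np.round(r[1],1),round(r[2],1),'z',np.median(q[:,2]).round(4))
rect(p[am&(abs(z-.086)<.005)&(x>.553)],'post+');rect(p[am&(abs(z-.086)<.005)&(x<.553)],'post-')
rect(p[am&(abs(z-.055)<.002)&(y<-.17)],'rail-');rect(p[am&(abs(z-.055)<.002)&(y>-.17)],'rail+');rect(p[am&(z<.02)],'base')
w=(S<60)&(V>120)&(abs(x-.553)<.03)&(abs(y+.17)<.03)&(z>.015)&(z<.06);rect(p[w],'foot')
pad=(V<70)&(abs(x-.553)<.05)&(abs(y+.17)<.045)&(z>.079)&(z<.09)
rect(p[pad&(x>.553)],'jaw+');rect(p[pad&(x<.553)],'jaw-')
st=(abs(z-.056)<.003)&(y>.03)&(abs(x-.57)<.05)&(S>50);rect(p[st],'standtop')
E
python3 tray.py w1
```

```text
post+ 472 [ 587.4 -165.6] [42.3 68.5] 7.7 z 0.0856
post- 441 [ 515.3 -174.9] [41.8 68.1] 9.3 z 0.0855
rail- 203 [ 548.9 -198.5] [34.6 97.6] 77.6 z 0.0548
rail+ 395 [ 548.8 -150.2] [113.7  26.8] 7.2 z 0.0548
base 6645 [ 551.3 -171.4] [148.7 189.9] 7.5 z 0.0066
foot 491 [ 548.4 -174.4] [29.8 49. ] 3.1 z 0.0509
jaw+ 174 [ 574.6 -164.3] [17.  56.8] 7.6 z 0.0828
jaw- 217 [ 528.1 -172.8] [17.6 61.2] 9.1 z 0.0828
standtop 7958 [568.7 115.3] [144.7  63.9] 89.3 z 0.0564
```

>>> servo_tool:
  motion:
    - {"x": -40, "y": -30, "z": -2, "rx": 0, "ry": 0, "rz": 0, "claw": 85}
    - {"x": -85, "y": -40, "z": -4, "rx": 0, "ry": 0, "rz": 0, "claw": 85}
    - {"x": -130, "y": -40, "z": -4, "rx": 0, "ry": 0, "rz": 0, "claw": 85}
    - {"x": -169, "y": -40, "z": -4, "rx": 0, "ry": 0, "rz": 0, "claw": 85}
    - {"x": -169, "y": -40, "z": -4, "rx": 0, "ry": 0, "rz": 0, "claw": 85}

```text
time: 0.65
ee_pos: [0.57, 0.1737, 0.2321]
eef_rot: [0.502, -0.501, 0.499, -0.498]
ft_force: [-0.6, -0.7, 0.6]
gripper_width: 0.085
```

```bash
python3 - <<'E'
from h import *
f=grab('wrist','w2');save(f['image'],'w2.png')
s=manip.state();print(s['time'],s['ee_pos'].round(4),s['eef_rot'].round(4))
vv,uu=np.mgrid[0:420,0:560];uv=np.c_[uu.ravel(),vv.ravel()]
p=pts(f,uv);H,S,V=cv2.cvtColor(f['image'],cv2.COLOR_RGB2HSV).reshape(-1,3).astype(int).T;x,y,z=p.T
red=((H<6)|(H>174))&(S>130)&(z>.1)&(z<.2);q=p[red];print(red.sum(),q.mean(0),np.percentile(q,[1,99],axis=0).round(4), np.polyfit(q[:,1],q[:,0],1))
E
```

```text
0.7 [0.5703 0.1712 0.2319] [-0.5008  0.5014 -0.4991  0.4988]
451 [0.56946909 0.1718985  0.15452754] [[0.566  0.1382 0.143 ]
 [0.5732 0.2023 0.1597]] [0.00878946 0.5679582 ]
```

View pics/w2.png

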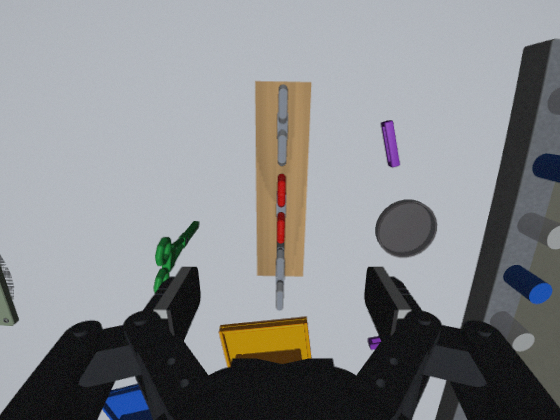

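The wrist view from above shows the red rings at (282,190) and (281,228) exactly in line between the fingers, with the plain ones at (282,125) and (280,280). The green one at (175,250) is clear of the left finger. Going down.

>>> servo_tool:
  motion:
    - {"x": -1, "y": 40, "z": -1.5, "rx": 0, "ry": 0, "rz": 0, "claw": 85}
    - {"x": -1, "y": 80, "z": -1.5, "rx": 0, "ry": 0, "rz": 0, "claw": 70}
    - {"x": -1, "y": 110, "z": -1.5, "rx": 0, "ry": 0, "rz": 0, "claw": 50}
    - {"x": -1, "y": 127, "z": -1.5, "rx": 0, "ry": 0, "rz": 0, "claw": 40}
    - {"x": -1, "y": 127, "z": -1.5, "rx": 0, "ry": 0, "rz": 0, "claw": 40}
  force: 60

```text
time: 1.2
ee_pos: [0.5662, 0.1679, 0.1013]
eef_rot: [-0.497, 0.502, -0.502, 0.499]
ft_force: [0.1, 0.3, -0.3]
gripper_width: 0.0396
```

>>> servo_tool:
  motion:
    - {"x": 0, "y": 0, "z": 0, "rx": 0, "ry": 0, "rz": 0, "claw": 30}
    - {"x": 0, "y": 0, "z": 0, "rx": 0, "ry": 0, "rz": 0, "claw": 25}

```text
time: 1.4
ee_pos: [0.5711, 0.1695, 0.1073]
eef_rot: [-0.501, 0.499, -0.499, 0.501]
ft_force: [0.2, 0.5, -0.1]
gripper_width: 0.0253
```

>>> servo_tool:
  motion:
    - {"x": 0, "y": 0, "z": 0, "rx": 0, "ry": 0, "rz": 0, "claw": 20}
    - {"x": 0, "y": 0, "z": 0, "rx": 0, "ry": 0, "rz": 0, "claw": 16}
    - {"x": 0, "y": 0, "z": 0, "rx": 0, "ry": 0, "rz": 0, "claw": 14}

```text
time: 1.7
ee_pos: [0.57, 0.1701, 0.1063]
eef_rot: [0.5, -0.5, 0.5, -0.5]
ft_force: [-0.9, 0.0, -0.1]
gripper_width: 0.0137
```

>>> servo_tool:
  motion:
    - {"x": 0, "y": 0, "z": 0, "rx": 0, "ry": 0, "rz": 0, "claw": 10}
    - {"x": 0, "y": 0, "z": 0, "rx": 0, "ry": 0, "rz": 0, "claw": 4}
    - {"x": 0, "y": 0, "z": 0, "rx": 0, "ry": 0, "rz": 0, "claw": 0}
    - {"x": 0, "y": 0, "z": 0, "rx": 0, "ry": 0, "rz": 0, "claw": 0}

```text
time: 2.1
ee_pos: [0.5698, 0.1701, 0.106]
eef_rot: [0.5, -0.5, 0.5, -0.5]
ft_force: [-0.2, 0.2, 2.6]
gripper_width: 0.0043
```

A 4.3 mm opening is less than the 10 mm block, so I need to look.

```bash
python3 - <<'E'
from h import *
f=grab('wrist','w3');g=grab('scene','s3');d=grab('side','d3')
print(manip.state()['gripper_width'],manip.state()['ft_force'])
R=lambda i,s:cv2.resize(i,s,interpolation=cv2.INTER_CUBIC)
a=R(g['image'][170:290,240:380],(420,360));b=R(d['image'][180:300,210:330],(360,360))
save(np.hstack([a,b]),'m3.png')
E
```

```text
0.00443020684529419 [0.46071765 0.01210064 3.52339045]
```

View pics/m3.png

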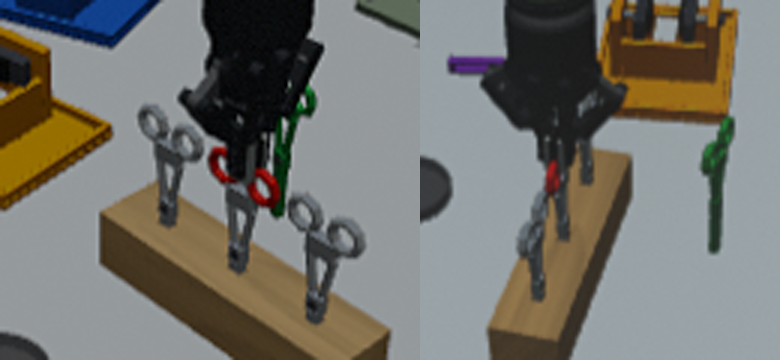

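```bash
python3 - <<'E'
from h import *
for t in 's3','d3':
    f=load(t);vv,uu=np.mgrid[0:420,0:560];uv=np.c_[uu.ravel(),vv.ravel()]
    p=pts(f,uv);im=f['image'].reshape(-1,3).astype(int);H,S,V=cv2.cvtColor(f['image'],cv2.COLOR_RGB2HSV).reshape(-1,3).astype(int).T;x,y,z=p.T
    red=((H<6)|(H>174))&(S>130)&(z>.1)&(z<.2)&(y>.12)&(y<.22);q=p[red];print(t,red.sum(),q.mean(0).round(4),q.min(0).round(3),q.max(0).round(3))
    m=(abs(y-.17)<.014)&(abs(x-.57)<.03)&(z>.06)&(z<.16)
    for zz in np.arange(.06,.16,.006):
        k=m&(z>=zz)&(z<zz+.006)
        if k.sum(): print(round(zz,3),k.sum(),'x',x[k].min().round(3),x[k].max().round(3),'y',y[k].min().round(3),y[k].max().round(3),'rgb',im[k].mean(0).round())
    if t=='s3': save(cv2.resize(f['image'][190:275,280:365],(595,595),interpolation=cv2.INTER_CUBIC),'m4.png')
E
```

```text
s3 118 [0.5747 0.1731 0.1446] [0.567 0.137 0.13 ] [0.59  0.201 0.171]
0.06 10 x 0.566 0.578 y 0.161 0.175 rgb [58. 58. 57.]
0.066 15 x 0.57 0.579 y 0.161 0.176 rgb [43. 45. 46.]
0.072 16 x 0.57 0.58 y 0.161 0.175 rgb [56. 58. 60.]
0.078 13 x 0.57 0.575 y 0.162 0.176 rgb [72. 75. 78.]
0.084 17 x 0.568 0.576 y 0.16 0.177 rgb [68. 67. 65.]
0.09 13 x 0.57 0.578 y 0.16 0.179 rgb [62. 62. 60.]
0.096 13 x 0.571 0.576 y 0.158 0.179 rgb [60. 63. 64.]
0.102 13 x 0.572 0.576 y 0.159 0.181 rgb [63. 65. 66.]
0.108 9 x 0.573 0.577 y 0.159 0.182 rgb [60. 62. 64.]
0.114 20 x 0.567 0.578 y 0.158 0.182 rgb [65. 67. 68.]
0.12 21 x 0.573 0.58 y 0.157 0.182 rgb [51. 53. 54.]
0.126 30 x 0.57 0.579 y 0.157 0.184 rgb [70. 65. 68.]
0.132 25 x 0.57 0.579 y 0.157 0.184 rgb [94. 47. 48.]
0.138 9 x 0.57 0.58 y 0.163 0.179 rgb [87. 25. 24.]
0.144 9 x 0.576 0.584 y 0.17 0.18 rgb [53. 45. 45.]
0.15 27 x 0.556 0.588 y 0.164 0.182 rgb [56. 36. 36.]
0.156 22 x 0.555 0.589 y 0.165 0.184 rgb [32. 27. 28.]
d3 38 [0.57   0.1903 0.15  ] [0.566 0.173 0.134] [0.574 0.202 0.163]
0.06 8 x 0.566 0.58 y 0.166 0.183 rgb [87. 78. 
[... 164 characters left out ...]
1.]
0.084 4 x 0.568 0.571 y 0.165 0.177 rgb [58. 60. 60.]
0.09 8 x 0.567 0.573 y 0.163 0.177 rgb [63. 62. 58.]
0.096 7 x 0.567 0.572 y 0.158 0.177 rgb [59. 60. 60.]
0.102 6 x 0.567 0.573 y 0.16 0.178 rgb [56. 58. 58.]
0.108 3 x 0.569 0.571 y 0.179 0.179 rgb [53. 55. 55.]
0.114 3 x 0.566 0.571 y 0.178 0.18 rgb [67. 72. 73.]
0.12 9 x 0.565 0.569 y 0.158 0.181 rgb [54. 54. 52.]
0.126 6 x 0.565 0.569 y 0.156 0.179 rgb [65. 57. 56.]
0.132 7 x 0.565 0.57 y 0.169 0.183 rgb [98. 51. 52.]
0.138 4 x 0.567 0.571 y 0.176 0.181 rgb [82. 37. 37.]
0.144 6 x 0.562 0.578 y 0.167 0.182 rgb [65. 51. 52.]
0.15 15 x 0.556 0.588 y 0.17 0.183 rgb [61. 53. 50.]
0.156 13 x 0.556 0.583 y 0.165 0.182 rgb [62. 44. 42.]
```

View pics/m4.png

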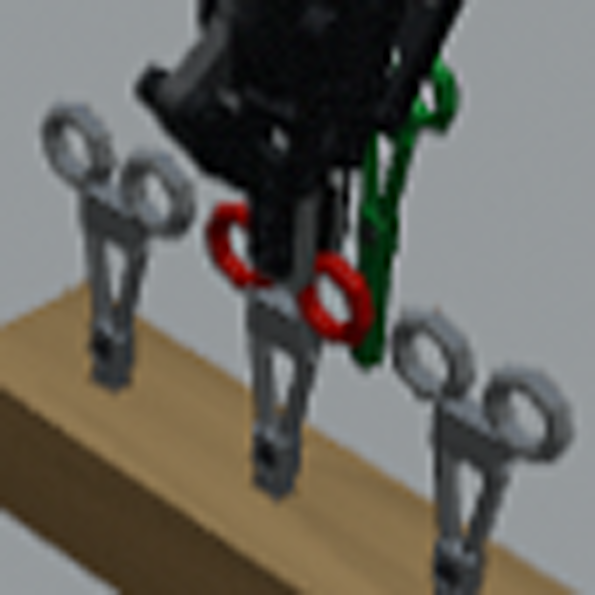

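The fingertips at crop (285,275) appear to end just above the block, about 25 mm higher than the reported TCP. I'll check the real fingertip height in the start picture too.

```bash
python3 - <<'E'
from h import *
for t,(cx,cy),lo in(('s0',(.574,0),.1),('d0',(.574,0),.1)):
    f=load(t);vv,uu=np.mgrid[0:420,0:560];uv=np.c_[uu.ravel(),vv.ravel()]
    p=pts(f,uv);x,y,z=p.T
    m=(abs(y-cy)<.03)&(abs(x-cx)<.08)&(z>lo)&(z<.32)
    for sg,n in((1,'+x'),(-1,'-x')):
        k=m&(sg*(x-cx)>0);o=np.argsort(z[k])[:6];print(t,n,p[k][o].round(3).tolist(),uv[k][o].tolist())
# w1: fingertip points
for t in('w1','w2','w3'):
    f=load(t);P=np.array(f['pose']);vv,uu=np.mgrid[0:420:1,0:560:1];uv=np.c_[uu.ravel(),vv.ravel()]
    p=pts(f,uv);r=f['range_z'].ravel();k=(r>.02)&(r<.22)&(p[:,2]>.09);o=np.argsort(p[k][:,2])[:3]
    print(t,P[:3,3].round(4),k.sum(),p[k][o].round(3).tolist(),uv[k][o].tolist())
s=manip.state();print(s['ee_pos'],s['joints'].round(3))
E
```

```text
s0 +x [[0.626, -0.006, 0.242], [0.627, 0.002, 0.243], [0.627, -0.002, 0.244], [0.627, -0.008, 0.244], [0.628, 0.01, 0.244], [0.627, 0.006, 0.245]] [[250, 169], [252, 170], [251, 169], [249, 168], [254, 171], [253, 170]]
s0 -x [[0.533, -0.007, 0.242], [0.533, 0.007, 0.243], [0.535, 0.002, 0.244], [0.533, -0.003, 0.244], [0.528, 0.009, 0.244], [0.533, 0.0, 0.245]] [[280, 156], [284, 158], [282, 157], [281, 156], [286, 157], [282, 156]]
d0 +x [[0.618, -0.002, 0.246], [0.624, 0.01, 0.246], [0.618, 0.009, 0.246], [0.621, 0.01, 0.246], [0.619, -0.004, 0.248], [0.62, 0.012, 0.251]] [[255, 166], [252, 168], [254, 168], [253, 168], [255, 165], [253, 167]]
d0 -x [[0.529, 0.008, 0.246], [0.526, 0.008, 0.246], [0.532, 0.01, 0.247], [0.526, 0.009, 0.25], [0.521, 0.005, 0.252], [0.531, 0.013, 0.252]] [[285, 172], [286, 172], [284, 172], [286, 171], [288, 170], [284, 171]]
w1 [0.5751 0.0809 0.3731] 44770 [[0.574, 0.155, 0.118], [0.574, 0.155, 0.122], [0.574, 0.155, 0.122]] [[281, 16], [281, 14], [281, 15]]
w2 [0.5702 0.2542 0.414 ] 42265 [[0.528, 0.177, 0.284], [0.613, 0.178, 0.284], [0.528, 0.172, 0.284]] [[198, 276], [366, 275], [199, 284]]
w3 [0.5702 0.2509 0.2877] 49773 [[0.441, 0.111, 0.102], [0.445, 0.11, 0.103], [0.442, 0.112, 0.103]] [[114, 308], [119, 310], [115, 308]]
[0.56980654 0.17010511 0.1059182 ] [0.145 0.329 1.576 0.    1.236 0.145]
```

Both cameras and the wrist camera agree that the real open fingertips are about 51 mm above the reported TCP, where 13 mm is expected. So the true finger end sits about 38 mm behind the reported TCP. The fingers closed in the gap between the rings, above the block. I'll open, go 38 mm lower and check.

>>> servo_tool:
  motion:
    - {"x": 0, "y": 0, "z": 0, "rx": 0, "ry": 0, "rz": 0, "claw": 25}
    - {"x": 0, "y": 0, "z": 0, "rx": 0, "ry": 0, "rz": 0, "claw": 40}
    - {"x": 0, "y": 0, "z": 0, "rx": 0, "ry": 0, "rz": 0, "claw": 40}
    - {"x": 0, "y": 10, "z": 0, "rx": 0, "ry": 0, "rz": 0, "claw": 40}
    - {"x": 0, "y": 20, "z": 0, "rx": 0, "ry": 0, "rz": 0, "claw": 40}

```text
time: 2.75
ee_pos: [0.5695, 0.17, 0.0847]
eef_rot: [0.5, -0.5, 0.5, -0.5]
ft_force: [0.1, -0.2, -0.5]
gripper_width: 0.0403
```

>>> servo_tool:
  motion:
    - {"x": 0, "y": 10, "z": 0, "rx": 0, "ry": 0, "rz": 0, "claw": 30}
    - {"x": 0, "y": 19, "z": 0, "rx": 0, "ry": 0, "rz": 0, "claw": 25}
    - {"x": 0, "y": 19, "z": 0, "rx": 0, "ry": 0, "rz": 0, "claw": 20}
    - {"x": 0, "y": 19, "z": 0, "rx": 0, "ry": 0, "rz": 0, "claw": 20}

```text
time: 3.15
ee_pos: [0.5692, 0.1699, 0.0659]
eef_rot: [-0.5, 0.5, -0.5, 0.5]
ft_force: [-0.6, 0.0, 0.8]
gripper_width: 0.02
```

```bash
python3 - <<'E'
from h import *
g=grab('scene','s5');d=grab('side','d5')
s=manip.state();print(s['ee_pos'].round(4),s['gripper_width'],s['ft_force'].round(1))
R=lambda i,s:cv2.resize(i,s,interpolation=cv2.INTER_CUBIC)
save(np.hstack([R(g['image'][190:275,280:365],(400,400)),R(d['image'][190:275,215:300],(400,400))]),'m5.png')
for f in (g,d):
    vv,uu=np.mgrid[0:420,0:560];uv=np.c_[uu.ravel(),vv.ravel()];p=pts(f,uv);x,y,z=p.T
    for sg in(1,-1):
        k=(abs(y-.17)<.02)&(sg*(x-.57)>.009)&(abs(x-.57)<.04)&(z>.07)&(z<.16);o=np.argsort(z[k])[:4];print(p[k][o].round(3).tolist())
E
```

```text
[0.57   0.1701 0.0669] 0.019926788547727007 [ 0.4  0.5 -0.8]
[[0.586, 0.172, 0.101], [0.586, 0.169, 0.102], [0.587, 0.164, 0.103], [0.589, 0.177, 0.106]]
[[0.555, 0.18, 0.106], [0.56, 0.175, 0.106], [0.56, 0.181, 0.109], [0.557, 0.181, 0.111]]
[[0.592, 0.175, 0.113], [0.595, 0.175, 0.116], [0.592, 0.176, 0.117], [0.587, 0.183, 0.12]]
[[0.555, 0.178, 0.109], [0.56, 0.18, 0.11], [0.556, 0.183, 0.112], [0.557, 0.181, 0.114]]
```

View pics/m5.png

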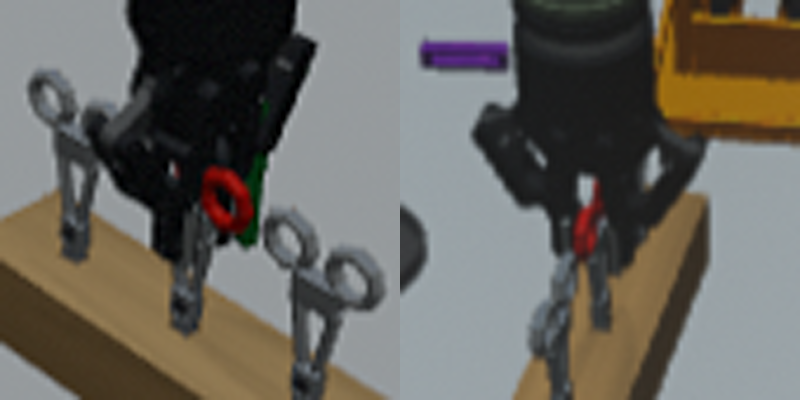

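The picture now shows the fingers beside the block, with their tips at z of about 0.103 to 0.11, below the ring bottom. Closing.

>>> servo_tool:
  motion:
    - {"x": 0, "y": 0, "z": 0, "rx": 0, "ry": 0, "rz": 0, "claw": 13}
    - {"x": 0, "y": 0, "z": 0, "rx": 0, "ry": 0, "rz": 0, "claw": 10}
    - {"x": 0, "y": 0, "z": 0, "rx": 0, "ry": 0, "rz": 0, "claw": 6}
    - {"x": 0, "y": 0, "z": 0, "rx": 0, "ry": 0, "rz": 0, "claw": 0}
    - {"x": 0, "y": 0, "z": 0, "rx": 0, "ry": 0, "rz": 0, "claw": 0}
  force: 70

```text
time: 3.75
ee_pos: [0.57, 0.1701, 0.0673]
eef_rot: [0.5, -0.5, 0.5, -0.5]
ft_force: [-0.8, -0.2, 4.8]
gripper_width: 0.0087
```

>>> servo_tool:
  motion:
    - {"x": 0, "y": -10, "z": 0, "rx": 0, "ry": 0, "rz": 0, "claw": 0}
    - {"x": 0, "y": -30, "z": 0, "rx": 0, "ry": 0, "rz": 0, "claw": 0}
    - {"x": 0, "y": -60, "z": 0, "rx": 0, "ry": 0, "rz": 0, "claw": 0}
    - {"x": 0, "y": -90, "z": 0, "rx": 0, "ry": 0, "rz": 0, "claw": 0}
    - {"x": 0, "y": -120, "z": 0, "rx": 0, "ry": 0, "rz": 0, "claw": 0}

```text
time: 4.25
ee_pos: [0.569, 0.1699, 0.1874]
eef_rot: [-0.5, 0.5, -0.5, 0.5]
ft_force: [-0.3, 0.4, -0.7]
gripper_width: 0.0084
```

>>> servo_tool:
  motion:
    - {"x": 0, "y": -30, "z": 0, "rx": 0, "ry": 0, "rz": 0, "claw": 0}
    - {"x": 0, "y": -55, "z": 0, "rx": 0, "ry": 0, "rz": 0, "claw": 0}
    - {"x": 0, "y": -60, "z": 0, "rx": 0, "ry": 0, "rz": 0, "claw": 0}
    - {"x": 0, "y": -60, "z": 0, "rx": 0, "ry": 0, "rz": 0, "claw": 0}

```text
time: 4.65
ee_pos: [0.5699, 0.17, 0.2472]
eef_rot: [0.5, -0.5, 0.5, -0.5]
ft_force: [-0.8, -0.7, -0.2]
gripper_width: 0.0087
```

```bash
python3 - <<'E'
from h import *
g=grab('scene','s6');d=grab('side','d6')
s=manip.state();print(s['ee_pos'].round(4),s['gripper_width'],s['ft_force'].round(1))
R=lambda i,s:cv2.resize(i,s,interpolation=cv2.INTER_CUBIC)
save(np.hstack([R(g['image'][130:290,240:400],(400,400)),R(d['image'][120:280,190:350],(400,400))]),'m6.png')
E
```

```text
[0.5684 0.1698 0.2445] 0.00850658221510337 [-0.1 -0.3 -1.2]
```

View pics/m6.png

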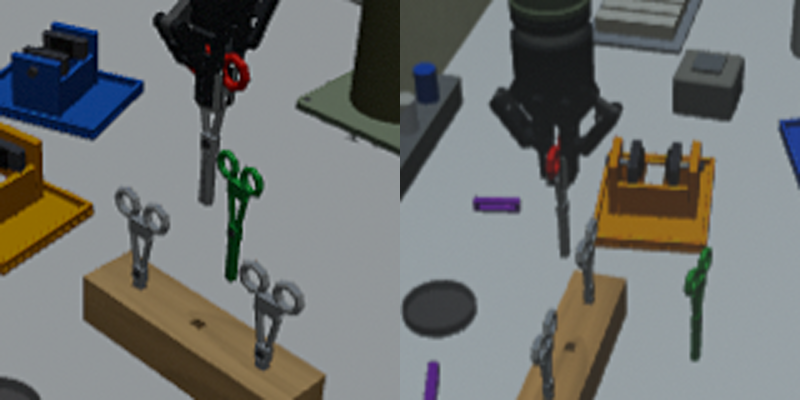

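The red hemostat is held upright, with its lower end at crop (207,200) clear of the stand; the plain ones and the green one have not moved. Next I measure the held offset and carry it over.

```bash
cat > held.py <<'E'
from h import *
import sys
cx,cy,ztop=map(float,sys.argv[2:5])
for t in sys.argv[1].split(','):
    f=load(t);vv,uu=np.mgrid[0:420,0:560];uv=np.c_[uu.ravel(),vv.ravel()];p=pts(f,uv)
    k=(np.hypot(p[:,0]-cx,p[:,1]-cy)<.03)&(p[:,2]>.1 if ztop>.2 else p[:,2]>.09)&(p[:,2]<ztop);q=p[k]
    if len(q)<5: print(t,len(q));continue
    print(t,len(q),'zmin',q[:,2].min().round(4),'cam',np.array(f['pose'])[:3,3].round(2))
    for a in np.arange(q[:,2].min(),ztop,.012):
        m=(q[:,2]>=a)&(q[:,2]<a+.012)
        if m.sum()>2: print(a.round(3),m.sum(),np.median(q[m],0).round(4),(q[m].max(0)-q[m].min(0)).round(3))
E
python3 held.py s6,d6 .5695 .170 .275
```

```text
s6 235 zmin 0.1887 cam [1.19 0.69 0.73]
0.189 27 [0.5762 0.171  0.1954] [0.011 0.012 0.012]
0.201 28 [0.5756 0.1712 0.2072] [0.009 0.009 0.012]
0.213 29 [0.5757 0.1706 0.2182] [0.009 0.013 0.011]
0.225 35 [0.5756 0.1692 0.2308] [0.011 0.013 0.012]
0.237 33 [0.5757 0.1716 0.2445] [0.01  0.015 0.011]
0.249 42 [0.576  0.1713 0.2552] [0.01  0.016 0.011]
0.261 33 [0.5747 0.1707 0.2675] [0.007 0.016 0.012]
0.273 8 [0.5748 0.1682 0.2742] [0.004 0.021 0.002]
d6 113 zmin 0.188 cam [0.26 1.12 1.03]
0.188 11 [0.5688 0.1705 0.1942] [0.008 0.009 0.011]
0.2 16 [0.5667 0.1714 0.2051] [0.008 0.01  0.011]
0.212 16 [0.5675 0.172  0.2192] [0.009 0.014 0.011]
0.224 19 [0.5682 0.1721 0.2296] [0.009 0.013 0.011]
0.236 13 [0.5673 0.1726 0.2437] [0.008 0.015 0.009]
0.248 17 [0.5674 0.1735 0.2532] [0.008 0.013 0.012]
0.26 17 [0.5686 0.1724 0.2657] [0.005 0.018 0.011]
0.272 4 [0.5689 0.1691 0.2735] [0.007 0.014 0.001]
```

>>> servo_tool:
  motion:
    - {"x": 30, "y": 0, "z": -2, "rx": 0, "ry": 0, "rz": 0, "claw": 0}
    - {"x": 75, "y": 0, "z": -6, "rx": 0, "ry": 0, "rz": 0, "claw": 0}
    - {"x": 125, "y": 0, "z": -10, "rx": 0, "ry": 0, "rz": 0, "claw": 0}
    - {"x": 175, "y": 0, "z": -14, "rx": 0, "ry": 0, "rz": 0, "claw": 0}
    - {"x": 225, "y": 0, "z": -18, "rx": 0, "ry": 0, "rz": 0, "claw": 0}

```text
time: 5.25
ee_pos: [0.5498, -0.0558, 0.2439]
eef_rot: [0.499, -0.501, 0.501, -0.499]
ft_force: [1.0, 0.0, -1.3]
gripper_width: 0.0088
```

>>> servo_tool:
  motion:
    - {"x": 45, "y": 0, "z": 0, "rx": 0, "ry": -0.05, "rz": 0, "claw": 0}
    - {"x": 80, "y": 0, "z": 0, "rx": 0, "ry": -0.1, "rz": 0, "claw": 0}
    - {"x": 105, "y": 0, "z": 0, "rx": 0, "ry": -0.133, "rz": 0, "claw": 0}
    - {"x": 115.5, "y": 0, "z": 0, "rx": 0, "ry": -0.133, "rz": 0, "claw": 0}
    - {"x": 115.5, "y": 0, "z": 0, "rx": 0, "ry": -0.133, "rz": 0, "claw": 0}

```text
time: 5.75
ee_pos: [0.5506, -0.1706, 0.2445]
eef_rot: [-0.531, 0.532, -0.468, 0.465]
ft_force: [-0.3, 0.7, -1.5]
gripper_width: 0.0088
```

>>> servo_tool:
  motion:
    - {"x": 0, "y": 0, "z": 0, "rx": 0, "ry": 0, "rz": 0, "claw": 0}
    - {"x": 0, "y": 0, "z": 0, "rx": 0, "ry": 0, "rz": 0, "claw": 0}
    - {"x": 0, "y": 0, "z": 0, "rx": 0, "ry": 0, "rz": 0, "claw": 0}

```text
time: 6.05
ee_pos: [0.5517, -0.1686, 0.2465]
eef_rot: [0.533, -0.532, 0.465, -0.465]
ft_force: [-0.4, 0.3, -1.4]
gripper_width: 0.0088
```

```bash
python3 - <<'E'
from h import *
for n,t in(('scene','s7'),('side','d7'),('wrist','w7')): grab(n,t)
s=manip.state();print(s['time'],s['ee_pos'].round(4),s['eef_rot'].round(4),s['gripper_width'],s['ft_force'].round(1))
E
python3 held.py s7,d7,w7 .5515 -.1705 .27; python3 tray.py w7;python3 tray.py s7; python3 tray.py d7
```

```text
6.2 [ 0.5517 -0.1692  0.2467] [ 0.5324 -0.5323  0.4653 -0.4655] 0.00869877659234699 [-0.4 -0.3 -1.5]
s7 157 zmin 0.1881 cam [1.19 0.69 0.73]
0.188 19 [ 0.5576 -0.1679  0.1939] [0.01  0.012 0.011]
0.2 20 [ 0.5577 -0.1665  0.2061] [0.009 0.013 0.011]
0.212 24 [ 0.5581 -0.1675  0.2184] [0.011 0.012 0.011]
0.224 21 [ 0.5577 -0.1681  0.2303] [0.011 0.01  0.012]
0.236 23 [ 0.5584 -0.1674  0.2435] [0.013 0.018 0.011]
0.248 30 [ 0.5572 -0.1681  0.2548] [0.009 0.021 0.011]
0.26 20 [ 0.5563 -0.1722  0.2657] [0.008 0.019 0.009]
d7 66 zmin 0.1912 cam [0.26 1.12 1.03]
0.191 10 [ 0.5534 -0.1672  0.1989] [0.008 0.011 0.011]
0.203 9 [ 0.5533 -0.1655  0.2097] [0.007 0.007 0.009]
0.215 9 [ 0.5522 -0.1666  0.2189] [0.006 0.009 0.008]
0.227 12 [ 0.553  -0.166   0.2327] [0.008 0.011 0.01 ]
0.239 8 [ 0.5515 -0.1628  0.2459] [0.007 0.008 0.01 ]
0.251 13 [ 0.5523 -0.1638  0.2585] [0.007 0.011 0.011]
0.263 5 [ 0.552  -0.1666  0.2655] [0.007 0.008 0.006]
w7 366 zmin 0.1907 cam [ 0.54 -0.09  0.43]
0.191 50 [ 0.5512 -0.1658  0.1974] [0.008 0.003 0.012]
0.203 52 [ 0.5512 -0.1658  0.2094] [0.008 0.002 0.011]
0.21
[... 888 characters left out ...]
54.7 -171.5] [153.6 192.7] 7.7 z 0.0072
foot 14 [ 545.3 -160.1] [22.6 11.2] 51.7 z 0.0498
jaw+ 79 [ 580.8 -161.8] [65.4 28.1] 81.3 z 0.0825
jaw- 86 [ 523.6 -176.2] [33.9 63.8] 5.8 z 0.0822
standtop 1718 [573.8 252.3] [421.4  66.6] 89.0 z 0.0554
post+ 41 [ 602.4 -162. ] [10.4 64.5] 5.2 z 0.0868
post- 41 [ 499.6 -176.2] [10.2 67.7] 6.2 z 0.086
rail- 8 [ 542.5 -206. ] [56.6 10.5] 12.5 z 0.0549
rail+ 23 [ 547.1 -144.7] [84.7  9.5] 5.9 z 0.054
base 684 [ 552.1 -172.3] [147.9 202. ] 7.5 z 0.0083
foot 54 [ 551.9 -173.5] [23.1 47.3] 13.3 z 0.0524
jaw+ 58 [ 579.3 -163.1] [63.2 27.1] 82.0 z 0.0836
jaw- 58 [ 528.4 -171.8] [16.2 57.1] 12.3 z 0.0849
standtop 1145 [570.4 251.6] [426.   65.5] 89.6 z 0.0561
```

The wrist view puts the clamp centre at (0.5513, -0.1716) with yaw 7.6° and the foot top at about 0.051, a 25 x 47 rectangle as it should be. The held blade is at (0.5518, -0.1712), untilted, with its lower end at 0.190. Descending.

>>> servo_tool:
  motion:
    - {"x": 0, "y": 25, "z": -0.5, "rx": 0, "ry": 0, "rz": 0, "claw": 0}
    - {"x": 0, "y": 60, "z": -0.5, "rx": 0, "ry": 0, "rz": 0, "claw": 0}
    - {"x": 0, "y": 90, "z": -0.5, "rx": 0, "ry": 0, "rz": 0, "claw": 0}
    - {"x": 0, "y": 108, "z": -0.5, "rx": 0, "ry": 0, "rz": 0, "claw": 0}
    - {"x": 0, "y": 116, "z": -0.5, "rx": 0, "ry": 0, "rz": 0, "claw": 0}

```text
time: 6.7
ee_pos: [0.5494, -0.169, 0.128]
eef_rot: [-0.532, 0.533, -0.467, 0.464]
ft_force: [-0.1, -0.1, -0.9]
gripper_width: 0.0088
```

>>> servo_tool:
  motion:
    - {"x": 0, "y": 4, "z": 0, "rx": 0, "ry": 0, "rz": 0, "claw": 0}
    - {"x": 0, "y": 8, "z": 0, "rx": 0, "ry": 0, "rz": 0, "claw": 0}
    - {"x": 0, "y": 11, "z": 0, "rx": 0, "ry": 0, "rz": 0, "claw": 0}
    - {"x": 0, "y": 13, "z": 0, "rx": 0, "ry": 0, "rz": 0, "claw": 0}
    - {"x": 0, "y": 14, "z": 0, "rx": 0, "ry": 0, "rz": 0, "claw": 0}

```text
time: 7.2
ee_pos: [0.5514, -0.1703, 0.117]
eef_rot: [0.532, -0.532, 0.465, -0.466]
ft_force: [0.4, -0.1, -0.9]
gripper_width: 0.0089
```

>>> servo_tool:
  motion:
    - {"x": 0, "y": 1, "z": 0, "rx": 0, "ry": 0, "rz": 0, "claw": 0}
    - {"x": 0, "y": 2, "z": 0, "rx": 0, "ry": 0, "rz": 0, "claw": 0}
    - {"x": 0, "y": 3, "z": 0, "rx": 0, "ry": 0, "rz": 0, "claw": 0}
    - {"x": 0, "y": 4, "z": 0, "rx": 0, "ry": 0, "rz": 0, "claw": 0}
    - {"x": 0, "y": 5, "z": 0, "rx": 0, "ry": 0, "rz": 0, "claw": 0}

```text
time: 7.7
ee_pos: [0.551, -0.1701, 0.1114]
eef_rot: [-0.532, 0.532, -0.466, 0.466]
ft_force: [0.2, 0.3, -0.5]
gripper_width: 0.0087
```

>>> servo_tool:
  motion:
    - {"x": 0, "y": 1, "z": 0, "rx": 0, "ry": 0, "rz": 0, "claw": 0}
    - {"x": 0, "y": 2, "z": 0, "rx": 0, "ry": 0, "rz": 0, "claw": 0}
    - {"x": 0, "y": 3, "z": 0, "rx": 0, "ry": 0, "rz": 0, "claw": 0}

```text
time: 8.0
ee_pos: [0.5511, -0.1701, 0.1084]
eef_rot: [0.532, -0.532, 0.466, -0.466]
ft_force: [-0.0, -0.5, -1.1]
gripper_width: 0.0087
```

>>> servo_tool:
  motion:
    - {"x": 0, "y": 1, "z": 0, "rx": 0, "ry": 0, "rz": 0, "claw": 0}
    - {"x": 0, "y": 2, "z": 0, "rx": 0, "ry": 0, "rz": 0, "claw": 0}

```text
time: 8.2
ee_pos: [0.5518, -0.1704, 0.1081]
eef_rot: [0.532, -0.532, 0.465, -0.466]
ft_force: [-1.5, 0.6, 8.3]
gripper_width: 0.009
```

The foot is felt: 8.3 N, at the expected height. Pushing on gently.

>>> servo_tool:
  motion:
    - {"x": 0, "y": 1, "z": 0, "rx": 0, "ry": 0, "rz": 0, "claw": 0}
    - {"x": 0, "y": 2, "z": 0, "rx": 0, "ry": 0, "rz": 0, "claw": 0}

```text
time: 8.4
ee_pos: [0.5519, -0.1704, 0.1067]
eef_rot: [0.532, -0.532, 0.465, -0.466]
ft_force: [-1.5, 1.1, 9.0]
gripper_width: 0.0087
```

>>> servo_tool:
  motion:
    - {"x": 0, "y": 0.7, "z": 0, "rx": 0, "ry": 0, "rz": 0, "claw": 0}
    - {"x": 0, "y": 1.4, "z": 0, "rx": 0, "ry": 0, "rz": 0, "claw": 0}

```text
time: 8.6
ee_pos: [0.5517, -0.1703, 0.1047]
eef_rot: [0.532, -0.532, 0.465, -0.466]
ft_force: [-1.1, 0.9, 3.9]
gripper_width: 0.0086
```

>>> servo_tool:
  motion:
    - {"x": 0, "y": 0.7, "z": 0, "rx": 0, "ry": 0, "rz": 0, "claw": 0}
    - {"x": 0, "y": 1.4, "z": 0, "rx": 0, "ry": 0, "rz": 0, "claw": 0}

```text
time: 8.8
ee_pos: [0.5513, -0.1702, 0.102]
eef_rot: [0.532, -0.532, 0.465, -0.466]
ft_force: [0.4, 0.7, 0.7]
gripper_width: 0.009
```

>>> servo_tool:
  motion:
    - {"x": 0, "y": 0.5, "z": 0, "rx": 0, "ry": 0, "rz": 0, "claw": 0}
    - {"x": 0, "y": 1, "z": 0, "rx": 0, "ry": 0, "rz": 0, "claw": 0}

```text
time: 9.0
ee_pos: [0.5506, -0.1699, 0.0998]
eef_rot: [-0.532, 0.532, -0.466, 0.465]
ft_force: [-0.4, 0.5, 1.5]
gripper_width: 0.009
```

>>> servo_tool:
  motion:
    - {"x": 0, "y": 0, "z": 0, "rx": 0, "ry": 0, "rz": 0, "claw": 0}
    - {"x": 0, "y": 0, "z": 0, "rx": 0, "ry": 0, "rz": 0, "claw": 0}
    - {"x": 0, "y": 0, "z": 0, "rx": 0, "ry": 0, "rz": 0, "claw": 0}
    - {"x": 0, "y": 0, "z": 0, "rx": 0, "ry": 0, "rz": 0, "claw": 0}
    - {"x": 0, "y": 0, "z": 0, "rx": 0, "ry": 0, "rz": 0, "claw": 0}

```text
time: 9.5
ee_pos: [0.5505, -0.1699, 0.0999]
eef_rot: [-0.532, 0.532, -0.466, 0.465]
ft_force: [-0.3, -0.9, -5.7]
gripper_width: 0.0086
```

>>> servo_tool:
  motion:
    - {"x": 0, "y": 0, "z": 0, "rx": 0, "ry": 0, "rz": 0, "claw": 0}
    - {"x": 0, "y": 0, "z": 0, "rx": 0, "ry": 0, "rz": 0, "claw": 0}
    - {"x": 0, "y": 0, "z": 0, "rx": 0, "ry": 0, "rz": 0, "claw": 0}
    - {"x": 0, "y": 0, "z": 0, "rx": 0, "ry": 0, "rz": 0, "claw": 0}
    - {"x": 0, "y": 0, "z": 0, "rx": 0, "ry": 0, "rz": 0, "claw": 0}

```text
time: 10.0
ee_pos: [0.5505, -0.1699, 0.1]
eef_rot: [-0.532, 0.532, -0.466, 0.465]
ft_force: [0.5, -0.5, -9.5]
gripper_width: 0.0088
```

```bash
python3 - <<'E'
from h import *
w=grab('wrist','w8');g=grab('scene','s8');d=grab('side','d8')
s=manip.state();print(s['time'],s['ee_pos'].round(4),s['gripper_width'],s['ft_force'].round(1))
R=lambda i,s:cv2.resize(i,s,interpolation=cv2.INTER_CUBIC)
save(np.vstack([np.hstack([R(g['image'][140:240,185:285],(400,400)),R(d['image'][120:220,240:340],(400,400))])]),'m8.png')
E
python3 tray.py w8
```

```text
10.15 [ 0.5505 -0.1699  0.1002] 0.008435028420393008 [-1.1 -1.4 -9. ]
post+ 1491 [ 602.4 -165.3] [12.4 69.9] 7.5 z 0.0858
post- 1470 [ 499.9 -178.4] [12.5 69.6] 7.6 z 0.0859
rail- 472 [ 552.8 -184.6] [91.8 40.9] 7.3 z 0.055
rail+ 980 [ 548. -155.] [111.   35.5] 7.5 z 0.0551
base 9542 [ 551.3 -172.1] [149.5 189.2] 7.5 z 0.0068
foot 366 [ 549.3 -159.6] [19.9 17.7] 7.0 z 0.0405
jaw+ 367 [ 562.4 -162.6] [18.6 48.4] 8.7 z 0.0832
jaw- 330 [ 540.6 -165.7] [24.3 48.1] 6.1 z 0.0831
standtop 0
```

View pics/m8.png

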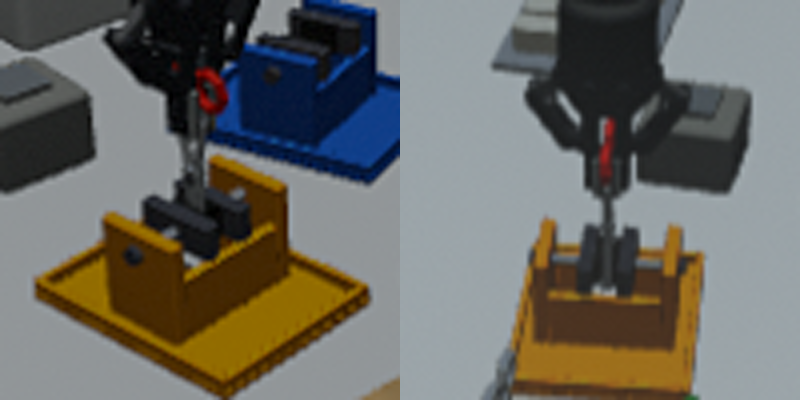

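The picture shows both black jaws shut on the blades (crop 2 at (607,260)), with the hemostat upright and still held. The jaw blocks each moved about 12 mm inwards and the foot is down to 0.040. There is a 9 N downward pull on the tool, so I'll ease it down a little before letting go.

>>> servo_tool:
  motion:
    - {"x": 0, "y": 0.5, "z": 0, "rx": 0, "ry": 0, "rz": 0, "claw": 0}
    - {"x": 0, "y": 1, "z": 0, "rx": 0, "ry": 0, "rz": 0, "claw": 0}
    - {"x": 0, "y": 1, "z": 0, "rx": 0, "ry": 0, "rz": 0, "claw": 0}

```text
time: 10.45
ee_pos: [0.5508, -0.17, 0.1002]
eef_rot: [-0.532, 0.532, -0.466, 0.465]
ft_force: [-2.9, 0.6, -4.6]
gripper_width: 0.0087
```

>>> servo_tool:
  motion:
    - {"x": 0, "y": 0.5, "z": 0, "rx": 0, "ry": 0, "rz": 0, "claw": 0}
    - {"x": 0, "y": 0.8, "z": 0, "rx": 0, "ry": 0, "rz": 0, "claw": 0}
    - {"x": 0, "y": 0.8, "z": 0, "rx": 0, "ry": 0, "rz": 0, "claw": 0}

```text
time: 10.75
ee_pos: [0.5513, -0.1702, 0.1001]
eef_rot: [0.532, -0.532, 0.465, -0.466]
ft_force: [-4.9, 1.6, 3.8]
gripper_width: 0.0087
```

>>> servo_tool:
  motion:
    - {"x": 0, "y": 0, "z": 0, "rx": 0, "ry": 0, "rz": 0, "claw": 12}
    - {"x": 0, "y": 0, "z": 0, "rx": 0, "ry": 0, "rz": 0, "claw": 18}
    - {"x": 0, "y": 0, "z": 0, "rx": 0, "ry": 0, "rz": 0, "claw": 28}
    - {"x": 0, "y": 0, "z": 0, "rx": 0, "ry": 0, "rz": 0, "claw": 38}
    - {"x": 0, "y": 0, "z": 0, "rx": 0, "ry": 0, "rz": 0, "claw": 40}

```text
time: 11.25
ee_pos: [0.5516, -0.1703, 0.0991]
eef_rot: [0.532, -0.532, 0.465, -0.466]
ft_force: [0.3, -0.2, -0.0]
gripper_width: 0.0399
```

>>> servo_tool:
  motion:
    - {"x": 0, "y": -10, "z": 0, "rx": 0, "ry": 0, "rz": 0, "claw": 40}
    - {"x": 0, "y": -30, "z": 0, "rx": 0, "ry": 0, "rz": 0, "claw": 40}
    - {"x": 0, "y": -60, "z": 0, "rx": 0, "ry": 0, "rz": 0, "claw": 40}
    - {"x": 0, "y": -90, "z": 0, "rx": 0, "ry": 0, "rz": 0, "claw": 40}
    - {"x": 0, "y": -120, "z": 0, "rx": 0, "ry": 0, "rz": 0, "claw": 40}

```text
time: 11.75
ee_pos: [0.5512, -0.1702, 0.2209]
eef_rot: [0.532, -0.532, 0.465, -0.466]
ft_force: [0.5, -0.9, -0.7]
gripper_width: 0.04
```

>>> servo_tool:
  motion:
    - {"x": 0, "y": 0, "z": 0, "rx": 0, "ry": 0, "rz": 0, "claw": 40}
    - {"x": 0, "y": 0, "z": 0, "rx": 0, "ry": 0, "rz": 0, "claw": 40}

```text
time: 11.95
ee_pos: [0.5518, -0.1704, 0.2204]
eef_rot: [0.532, -0.532, 0.465, -0.467]
ft_force: [-0.2, -0.3, -0.0]
gripper_width: 0.0401
```

```bash
python3 - <<'E'
from h import *
w=grab('wrist','w9');g=grab('scene','s9');d=grab('side','d9')
s=manip.state();print(s['time'],s['ee_pos'].round(4),s['gripper_width'],s['ft_force'].round(1))
R=lambda i,s:cv2.resize(i,s,interpolation=cv2.INTER_CUBIC)
save(np.hstack([R(g['image'][140:300,185:385],(450,360)),R(d['image'][120:220,240:340],(340,360))]),'m9.png')
E
python3 held.py s9,d9,w9 .5513 -.1713 .18; python3 tray.py w9 | grep jaw
```

```text
12.1 [ 0.55   -0.1696  0.2172] 0.039943051534242276 [ 0.2  0.1 -0.8]
s9 219 zmin 0.0903 cam [1.19 0.69 0.73]
0.09 19 [ 0.5575 -0.1673  0.0982] [0.008 0.017 0.012]
0.102 23 [ 0.557  -0.1694  0.1081] [0.009 0.014 0.011]
0.114 23 [ 0.5554 -0.1686  0.1207] [0.008 0.019 0.012]
0.126 19 [ 0.556  -0.1763  0.1336] [0.007 0.022 0.01 ]
0.138 23 [ 0.556  -0.1656  0.1456] [0.012 0.029 0.011]
0.15 38 [ 0.5575 -0.1689  0.1573] [0.012 0.048 0.011]
0.162 58 [ 0.5557 -0.1738  0.1667] [0.014 0.059 0.011]
0.174 16 [ 0.5566 -0.1761  0.1775] [0.01  0.053 0.005]
d9 61 zmin 0.0902 cam [0.26 1.12 1.03]
0.09 7 [ 0.5517 -0.1659  0.0957] [0.007 0.016 0.01 ]
0.102 14 [ 0.5485 -0.1651  0.1077] [0.01  0.015 0.009]
0.114 6 [ 0.5502 -0.1649  0.1203] [0.005 0.006 0.011]
0.126 5 [ 0.5503 -0.1648  0.1305] [0.004 0.012 0.01 ]
0.138 7 [ 0.548  -0.1615  0.1452] [0.008 0.009 0.009]
0.15 5 [ 0.5465 -0.1642  0.1519] [0.005 0.011 0.01 ]
0.162 13 [ 0.5477 -0.1661  0.1663] [0.007 0.041 0.01 ]
0.174 4 [ 0.5496 -0.1642  0.1793] [0.011 0.039 0.001]
w9 171 zmin 0.1508 cam [ 0.54 -0.09  0.4 ]
0.151 5 [ 0.5537 -0.1595  0.1586] [0.009 0.002 0.011]
0.163 129 [ 0.5512 -0.1752  0.1657] [0.012 0.025 0.012]
0.175 37 [ 0.5508 -0.1764  0.1776] [0.007 0.005 0.005]
jaw+ 130 [ 559.6 -164.4] [53.7 11.8] 86.3 z 0.0832
jaw- 102 [ 537.  -165.3] [16.  47.2] 4.7 z 0.0832
```

View pics/m9.png

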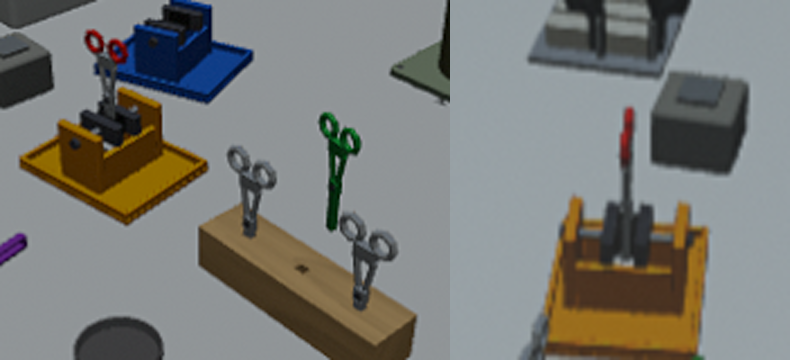

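The picture shows the red hemostat upright between the closed jaws (crop at (105,85) and (627,190)). The others are untouched and the gripper is well clear. Handing in.

```bash
python3 -c "
from plant import manip;print(manip.finish_job())"
```

```text
the job is handed in; nothing more can be done
None
```

The red-ringed hemostat is locked upright in the middle of the amber tray's clamp. I took it from the middle slot, pushed it down onto the foot until the clamp tripped, and held it for over a second until the jaws had shut before letting go. The job was handed in at 12.1 s on the robot's clock, and no verdict was reported.

**Last checks:**
- **Placement:** the blade sits within about 1 mm of the measured clamp centre and stands upright to within a degree or two. Both jaws are shut on it.
- **Forces:** the foot gave way at about 9 N. After release and retreat the tool force was about zero, with the gripper well clear.
- **Other objects:** in the last pictures the plain and green hemostats and the blue tray look unmoved. I did not measure the tubing clamps, dish and jar again, but the arm never went near them.

**What disagreed:**
- **Fingertip position:** the real fingertips are about 38 mm behind the reported TCP. My first closing therefore landed between the rings, above the block, with about 3.5 N and no visible shift of the hemostat. I opened, went 38 mm lower and gripped it there.
- **Grip width:** the fingers read 8.7 mm on the 10 mm block.
- **Downward pull:** with the jaws shut there was a 9 N downward pull on the tool. I eased the tool down about 1.8 mm before letting go, and the force along z was then about 4 N.
- **Foot contact:** I estimate the lower end at z of about 0.041 and the sunken foot at about 0.040. I could not tell whether they still touch.

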